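Queue the specimen vials in the clamp and hold the lever

ROBOT

A 6-joint arm with a two-finger parallel gripper is mounted at the origin on the work surface. World frame = base frame: x ahead of the robot, y to its left, z up, the work surface at z = 0. Lengths are in m, angles in degrees, forces in N, time in s.
With the tool pointing down it reaches from about 0.375 to 0.9 m from the base axis. Payload 3.1 kg.
Tool frame: the origin (TCP) lies midway between the tips of the shut fingers; the grasp point (between the pads) lies 19 mm behind it (arm.grasp_offset is the distance from the TCP to the grasp point, in m); z points along the fingers, y is the line along which they close (so a half turn about z gives the same grasp; the last joint's range is limited). The gripper opens to 85 mm and grips with 20 to 120 N. Pads are 22 mm wide; open, the fingers measure 114 mm over their backs; the gripper's body (76 mm by 85 mm) begins 54 mm behind the grasp point. The pads swing forward as they close: fully open they stand 13 mm farther back than shut.
Start: joints at [-80.415, 30.224, 82.088, -0, 67.689, -10.227], TCP at [0.212, -0.588, 0.231] pointing down, gripper open.
Joint ranges: [-176.69, 176.69], [-43.24, 126.21], [12.49, 139.97], [-82, 262], [0, 151.66], [-163.58, 163.58]. Speed limits (degrees/s): [159.86, 159.86, 180, 180, 180, 180].

INTERFACE

Orientations are given as [roll, pitch, yaw] about the fixed x, y, z axes, in that order (R = Rz(yaw) Ry(pitch) Rx(roll)).
In Python, from station import arm gives the robot as it stands.
- The arm moves only by the tool move_arm, never from a script. Its argument "rows" is a list of rows, each a list of 5 numbers: the finger opening in mm, from 0 to 85.4, then the shift along the tool's x, y, z in mm, then the turn about the tool's z in rad. A call has 1 to 5 rows; each row is the pose to reach, as a shift and turn from the pose commanded when the call began, along the tool's axes at that moment; what a row does not reach only later rows make up. A row lasts 1/8 s, in which the tool goes at most 62.5 mm and 10.7 degrees, less where a joint would pass 70% of its speed; a pose out of reach is approached as far as the arm can. A call with a gripper value outside its range is refused whole. The fingers move at their own pace and stop on an object; "squeeze" is the grip in N (left out, the last holds). Time passes only in rows, so rows that repeat a pose let the fingers close. It gives the time, the measured TCP pose, the force, the opening and the grip force at its end, in the units of the state.
- arm.get_obs(): the state, without advancing time (a new reading comes with each control period).
- arm.grab_frame(name): name is "scene" or "top" or "wrist"; returns (picture, depth): 480x640x3 uint8, blue, green, red; 480x640 float32, m along the optical axis (not along the pixel's ray), 0 where there is no reading.
- arm.camera_model(name): a dict with "K" (3x3 intrinsics, pixels), "world_to_cam" (4x4, takes a point from world to camera coordinates); the wrist camera has in their place "T_tool_cam" (4x4, takes a point from camera to tool coordinates, whose origin is the TCP and whose axes are the flange's). Camera axes: x right, y down, z forward; pixel columns grow to the right and rows downward; lengths in m; the calibration is good to about 2 mm. A picture is of the moment at which its call begins: read the wrist's pose just before it. camera_model takes no time and is no camera call.
- arm.finish_job(): hands the job in; it is judged then, once.
The state is a dict: "time_s": time; "joint_pos": joint angles; "dq": joint speeds; "tau": joint torques, N m; "eef_pos": TCP position; "tcp_rot": TCP orientation; "ft_force": force on the tool from outside, world axes, zero at the start; "ft_torque": the same for the moment, N m; "finger_gap": finger opening in m; "grip_force": force on a finger pad.
Only numpy, scipy, OpenCV 4.12 (cv2) and the standard library are available. Lean on these libraries where they do the work, as an engineer would, in place of code of your own. Each camera call takes 0.05 s, during which the arm holds its last target. There are 200 camera calls.

TASK

Slide the two loose green-capped specimen vials along the bench, without lifting or tipping them, into the lane of the vial clamp so that all three vials stand upright in single file against the end stop. Then flip the red safety catch over, pull the black-handled lever all the way towards the robot so that the blue jaw clamps the vials, and finish while still holding the lever there (it springs back if let go). Leave the petri dish, amber bottle and beaker where they are.

Things in the scene. Friction and masses are not known exactly. Their poses are not given: they have to be found in the camera images.
- clamp: Fixed vial clamp: white housing (170 x 130 mm, 70 tall, centred 70 mm to +y of the origin) and on its -y side a lane on the bare bench, centre line y = -75 mm. Origin on the bench; +x runs along the lane from mouth (robot side) to end stop, +y to the housing. Lane 40 mm wide, its straight part 118 mm long, between a fixed rail (-y) and the blue jaw (+y), both 30 mm tall.
- lane_end (a point): Point on the bench in the middle of the lane at the face of the end stop; axes as the clamp's. In a tight file the vials' axes stand at x = -17, -51 and -85 mm from it. Nothing stands over the lane.
- lane_mouth (a point): Point on the bench on the lane's centre line, 165 mm before lane_end, at the outer ends of two flared wings (30 mm tall) that open the lane's mouth to about 85 mm; outside, the wings reach 50 mm either side of this line. Axes as the clamp's.
- vial_a: Loose specimen vial: upright clear cylinder 34 mm in diameter, 66 mm tall with its green cap, brown soil inside, about 60 g. Origin at the centre of its underside, z up. Starts on the open bench to the right (-y) of the clamp.
- vial_b: Loose specimen vial like vial_a (34 mm diameter, 66 mm tall), pale sand inside. Origin at the centre of its underside. Starts on the open bench to the right of the clamp.
- vial_c: Specimen vial like vial_a (34 mm diameter, 66 mm tall), dark soil inside, already standing in the lane at or a little before the end stop. Origin at the centre of its underside. It may be pushed on by the next vial.
- catch (a joint): Red safety catch on the housing, turning about a spindle along the clamp's x at y = 97, z = 85 mm. At the start 0 to 0.15 rad: its bar lies in front of the lever and blocks it, its thumb tab stands up. Push the tab's top towards the clamp's +y to flip it; 1.35 rad is fully over, the bar then standing up clear of the lever. Takes about 0.6 N; it stays where left.
- catch_tab (a point): Middle of the top end of the catch's red thumb tab (26 mm wide along the clamp's x, 9 mm thick, 62 mm long from the spindle, which runs below it). With the catch at 0 it is at x = -50, y = 97, z = 147 mm of the clamp.
- lever (a joint): Clamp lever, swinging in the clamp's x-z plane. 0 = rest, leaning 0.35 rad to +x from upright; grows as it is pulled to -x (to the robot), to its stop at 0.85 rad, leaning 0.50 rad to -x. A spring returns it: at the handle about 5 N at first, 11 N at the stop. The catch blocks it below 0.1 rad until flipped. From about 0.45 rad the jaw presses the vials.
- lever_grip (a point): Centre of the lever's black cross handle, a round bar 22 mm in diameter and 80 mm long, parallel to the clamp's y, 155 mm from lever_pivot on top of a steel rod of 12 mm diameter. At rest about 190 mm above the bench. It can be gripped, or hooked with the fingertips behind it (its +x side).
- lever_pivot (a point): The lever's axis (parallel to the clamp's y), inside the housing, 45 mm above the bench, at x = 0, y = 60 mm of the clamp.
- jaw: Blue moving jaw, a bar 122 mm long, 14 mm thick and 30 mm tall forming the lane's +y side; the lever moves it to -y through a spring. Origin (not on the bar) inside the housing.
- petri_dish: Bystander: pale petri dish, 94 mm in diameter, 20 mm tall, to the left of the clamp; origin at the centre of its underside.
- amber_bottle: Bystander: amber bottle with a white cap, 56 mm in diameter, 100 mm tall, left of the clamp; origin at the centre of its underside.
- beaker: Bystander: white beaker, 66 mm in diameter, 85 mm tall, on the right beyond the vials; origin at the centre of its underside.
There are look-alikes about, which are no part of the job. Leave any yellow look-alike of the vial_a alone. What is shaped like the vial_b but yellow is not meant.

How it is judged:
By the outcome, as a careful person would: the job done as asked, in the order asked, and still so for the second after the job is handed in, while the arm keeps its last pose, push and grip.
It also fails if it takes over 64 s, if anything falls off the work surface, if the arm or the gripper's body presses on something with over 40 N, if the wrist force passes 120 N, or if a joint passes its speed limit or range.

## Working session

There is one attempt and no reset: what is moved stays moved. The work goes in short steps, Python scripts to look and compute and a tool call to move; the robot and the scene stay as the last step left them, time stands still between calls to the robot, and variables do not carry over. Pictures are saved under pics/ and viewed, at most 13 in all, crops included, and the job is handed in when it is done.

Besides the shell and the picture viewer there is one more tool, called after ">>>" by a JSON object that holds its "fn" and its "kwargs", one argument or row to a line. move_arm: Moves the arm, as the interface text tells. Its arguments: {"type":"object","properties":{"rows":{"type":"array","items":{"type":"array","items":{"type":"number"}}},"squeeze":{"type":"number"}},"required":["rows"]}

```bash
mkdir -p pics; ls; python3 - <<'E'
from station import arm
import cv2,numpy as np
o=arm.get_obs();print(o)
for n in("top","scene"):
    p,d=arm.grab_frame(n);cv2.imwrite(f"pics/{n}0.png",p);np.save(f"pics/{n}0.npy",d);print(n,arm.camera_model(n))
print(arm.camera_model("wrist"))
E
```

```text
pics
{'time_s': 0.0, 'joint_pos': array([-8.04168945e+01,  3.02792545e+01,  8.21584275e+01,  9.61348444e-05,
        6.76889780e+01, -1.02293829e+01]), 'dq': array([-0.01736155,  0.04242624,  0.01991934, -0.07683247, -0.07179723,
       -0.06634124]), 'tau': array([-1.58661940e-03, -4.42354631e+01, -1.78026634e+01, -3.31073716e-04,
        8.23845738e-03,  5.67820607e-06]), 'eef_pos': array([ 0.21172214, -0.58726759,  0.2303192 ]), 'tcp_rot': array([-1.79875369e+02, -2.25808854e-02,  1.98124273e+01]), 'ft_force': array([-0.71952994, -0.40726052,  0.50170726]), 'ft_torque': array([ 0.0404858 ,  0.06973902, -0.04081845]), 'grip_force': 0.0, 'finger_gap': 0.08528021408154914}
top {'K': array([[504.47342501,   0.        , 319.51359603],
       [  0.        , 504.47342501, 237.92935466],
       [  0.        ,   0.        ,   1.        ]]), 'world_to_cam': array([[-0.00974904, -0.99995138,  0.00148252,  0.00429038],
       [-0.97675788,  0.00920542, -0.21414784,  0.56901705],
       [ 0.21412378, -0.0035358 , -0.97680014,  1.09944538],
       [ 0.        ,  0.        ,  0.        ,  1.    
[... 254 characters left out ...]
      [ 0.84717835, -0.07131626, -0.52650056, -0.39250379],
       [-0.5248134 ,  0.04215078, -0.85017305,  1.33481257],
       [ 0.        ,  0.        ,  0.        ,  1.        ]])}
{'K': array([[395.51571962,   0.        , 317.62010349],
       [  0.        , 395.51571962, 240.88589623],
       [  0.        ,   0.        ,   1.        ]]), 'T_tool_cam': array([[ 1.11016891e-03, -9.59018680e-01, -2.83340675e-01,
         7.11591899e-02],
       [ 9.99999233e-01,  1.22040047e-03, -2.12531406e-04,
         1.19834340e-03],
       [ 5.49610681e-04, -2.83340221e-01,  9.59019300e-01,
        -1.44198935e-01],
       [ 0.00000000e+00,  0.00000000e+00,  0.00000000e+00,
         1.00000000e+00]])}
```

View pics/top0.png

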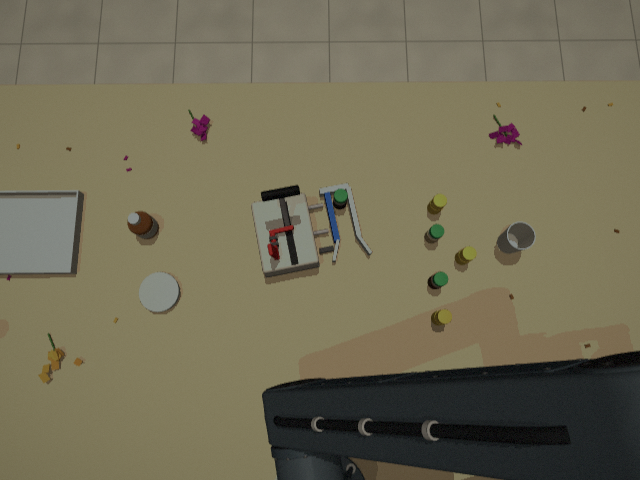

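View pics/scene0.png

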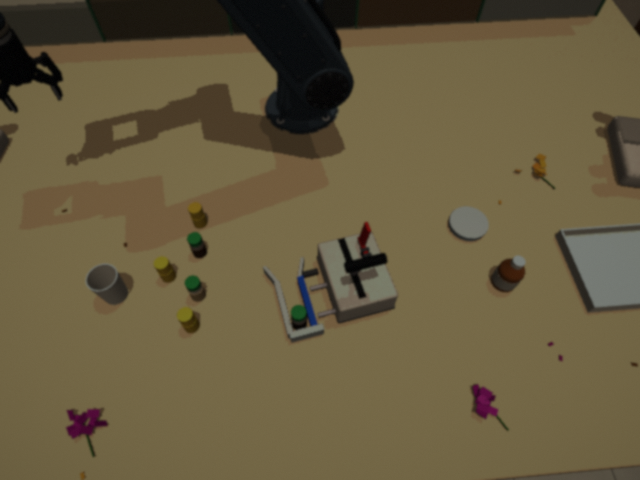

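The top view shows green caps at (435,233), (440,280) and, in the lane, (340,198). Yellow look-alikes are at (438,203), (467,255) and (443,317). Only the two loose green ones fit the description of vial_a and vial_b. Next I'll measure and confirm in an enlarged crop.

```bash
cat > h.py <<'E'
import numpy as np,cv2
from station import arm
def world(n,d):
    m=arm.camera_model(n);K=m["K"];W=np.linalg.inv(m["world_to_cam"])
    v,u=np.mgrid[:480,:640]
    c=np.stack([(u-K[0,2])*d/K[0,0],(v-K[1,2])*d/K[1,1],d],-1)
    return c@W[:3,:3].T+W[:3,3]
def plane(n,u,v,z):
    m=arm.camera_model(n);K=m["K"];W=np.linalg.inv(m["world_to_cam"])
    r=W[:3,:3]@np.array([(u-K[0,2])/K[0,0],(v-K[1,2])/K[1,1],1]);o=W[:3,3]
    return o+r*(z-o[2])/r[2]
def project(n,P):
    m=arm.camera_model(n);p=m["world_to_cam"]@np.append(P,1);p=m["K"]@p[:3];return p[:2]/p[2]
E
python3 - <<'E'
from h import *
for n in("top","scene"):
    p=cv2.imread(f"pics/{n}0.png");d=np.load(f"pics/{n}0.npy");w=world(n,d)
    hsv=cv2.cvtColor(p,cv2.COLOR_BGR2HSV)
    ok=(d>0)
    for nm,lo,hi in(("green",(45,90,30),(85,255,255)),("yellow",(22,150,90),(35,255,255))):
        m=cv2.inRange(hsv,lo,hi);k,l,s,c=cv2.connectedComponentsWithStats(m)
        for i in range(1,k):
            if s[i,4]>40:
                q=(l==i)&ok; P=w[q];t=np.percentile(P[:,2],80)
                T=P[abs(P[:,2]-t)<.006]
                print(n,nm,c[i].round(),s[i,4],"top z",t.round(4),"xy mean",T.mean(0).round(4),"bbox mid",((T.max(0)+T.min(0))/2).round(4),(T.max(0)-T.min(0)).round(3))
    u0,u1,v0,v1=(230,400,170,290) if n=="top" else (250,410,200,350)
    win=np.zeros(d.shape,bool);win[v0:v1,u0:u1]=1
    q=win&ok&(w[...,2]>.062)&(w[...,2]<.078)&(cv2.inRange(hsv,(45,90,30),(85,255,255))==0)
    k,l,s,c=cv2.connectedComponentsWithStats(q.astype(np.uint8))
    P=w[q];print(n,"housing",P[:,2].mean(),len(P))
    pts=(P[:,:2]*1000).astype(np.float32)
    i=[j for j in range(1,k) if s[j,4]>60]
    print([ (c[j],s[j,4]) for j in i])
    print(cv2.minAreaRect(pts[np.isin(l[q],i)]))
    # handle
    q=win&ok&(w[...,2]>.165);P=w[q];print("handle",len(P),P.mean(0),P[:,2].max(),cv2.minAreaRect((P[:,:2]*1000).astype(np.float32)))
    m=cv2.inRange(hsv,(105,120,60),(130,255,255))>0;q=win&ok&m&(w[...,2]>.022)&(w[...,2]<.036);P=w[q];print("jaw",len(P),P.mean(0),cv2.minAreaRect((P[:,:2]*1000).astype(np.float32)))
a=cv2.resize(cv2.imread("pics/top0.png")[175:335,230:550],(800,400),interpolation=cv2.INTER_CUBIC)
cv2.imwrite("pics/crop0.png",a)
E
```

```text
top green [340. 196.] 161 top z 0.067 xy mean [ 0.6706 -0.0506  0.0654] bbox mid [ 0.6705 -0.0512  0.0655] [0.031 0.031 0.009]
top green [436. 231.] 164 top z 0.0668 xy mean [ 0.5834 -0.2711  0.0652] bbox mid [ 0.5839 -0.2712  0.0663] [0.031 0.031 0.01 ]
top green [440. 279.] 174 top z 0.0669 xy mean [ 0.4727 -0.2729  0.0654] bbox mid [ 0.4723 -0.2733  0.0668] [0.03  0.031 0.011]
top yellow [448. 317.] 41 top z 0.0661 xy mean [ 0.3862 -0.2852  0.0645] bbox mid [ 0.3882 -0.2834  0.0654] [0.026 0.017 0.011]
top yellow [ 53. 355.] 55 top z 0.0227 xy mean [0.3132 0.6069 0.021 ] bbox mid [0.313  0.6061 0.0223] [0.016 0.018 0.01 ]
top housing 0.06958252994474524 3492
[(array([284.93252943, 232.70513925]), np.int32(3483))]
((584.429443359375, 80.27555084228516), (170.05699157714844, 130.03453063964844), 10.7617769241333)
handle 426 [0.63559308 0.07981208 0.19692635] 0.20632875412535323 ((635.7857666015625, 79.98674011230469), (25.110248565673828, 79.80886840820312), 11.376659393310547)
jaw 262 [ 0.62935569 -0.03053975  0.02963976] ((629.8687744140625, -30.671327590942383), (118.971252441406
[... 690 characters left out ...]
011]
scene yellow [184. 314.] 179 top z 0.066 xy mean [ 0.6579 -0.2838  0.0648] bbox mid [ 0.6575 -0.2838  0.0651] [0.033 0.029 0.009]
scene housing 0.06901431022544416 3509
[(array([372.0441989 , 245.04972376]), np.int32(181)), (array([353.65130985, 275.86841313]), np.int32(3321))]
((584.927978515625, 78.54064178466797), (170.55087280273438, 130.23353576660156), 10.935861587524414)
handle 508 [0.64174068 0.07776077 0.19711739] 0.20436122337205698 ((639.168701171875, 78.69026184082031), (22.567092895507812, 80.29031372070312), 11.22140121459961)
jaw 284 [ 0.63244723 -0.03229138  0.02925643] ((630.9678344726562, -32.57612609863281), (117.6089096069336, 12.490398406982422), 10.930679321289062)
```

View pics/crop0.png

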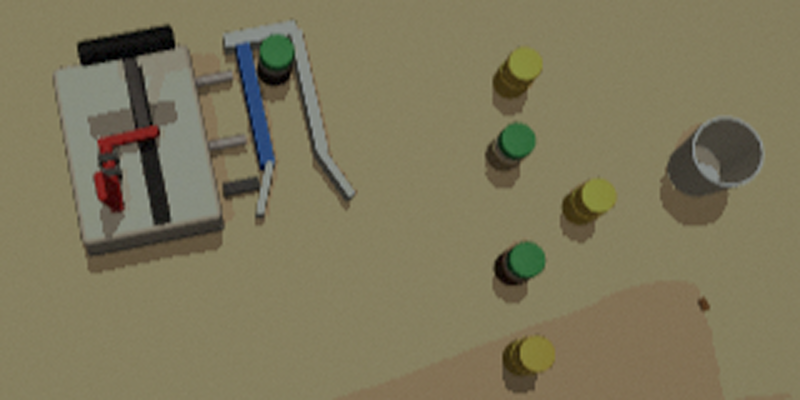

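The crop confirms two green vials among three yellow look-alikes. In the crop, vial_a is dark brown at (525,260) and vial_b is pale sand at (515,140). Sizes check out: housing 170x130, handle 80 long, cap height 66. The clamp yaw is about 10.9°.

```bash
cat >> h.py <<'E'
from scipy.spatial.transform import Rotation as Ro
YAW=np.radians(10.85);X=np.array([np.cos(YAW),np.sin(YAW),0]);Y=np.array([-np.sin(YAW),np.cos(YAW),0]);Z=np.array([0,0,1.])
O=np.array([.5848,.0794,0])-.070*Y
def cl(x,y,z): return O+X*x/1e3+Y*y/1e3+Z*z/1e3
def toclamp(P): D=np.asarray(P)-O;return np.round(1e3*np.array([D@X,D@Y,D[2]]),1)
def shifts(*T):
    o=arm.get_obs();R=Ro.from_euler("xyz",o["tcp_rot"],degrees=True).as_matrix()
    print("t",o["time_s"],"tcp",o["eef_pos"].round(4),o["tcp_rot"].round(2),"clamp",toclamp(o["eef_pos"]),"F",o["ft_force"].round(1),"gap",round(o["finger_gap"],4))
    for t in T: print("to",np.round(t,4),"shift",(1e3*R.T@(np.array(t)-o["eef_pos"])).round(1),"turn",round(np.radians(o["tcp_rot"][2])-YAW,4))
E
python3 - <<'E'
from h import *
A=[.4737,-.2738,.12];shifts(A,[.4737,-.2738,.038])
print(toclamp([.4737,-.2738,0]),toclamp([.585,-.2718,0]),toclamp([.6715,-.0515,0]))
print("origin",O,cl(-150,-75,38),cl(60,-75,38))
# lane end wall and rail from depth
for n in("top","scene"):
    w=world(n,np.load(f"pics/{n}0.npy"));P=(w.reshape(-1,3)-O)@np.array([X,Y,Z]).T*1e3
    q=P[(P[:,2]>24)&(P[:,2]<36)]
    r=q[(q[:,1]<-98)&(q[:,1]>-112)&(q[:,0]>-30)&(q[:,0]<110)];print("rail",r.min(0),r.max(0),len(r))
    e=q[(q[:,1]<-60)&(q[:,1]>-90)&(q[:,0]>76)&(q[:,0]<110)];print("end",np.percentile(e,[2,50,98],axis=0).round(1),len(e))
    g=q[(q[:,1]<-20)&(q[:,1]>-135)&(q[:,0]<-30)&(q[:,0]>-120)];print("wings",np.percentile(g,[1,99],axis=0).round(1))
E
```

```text
t 0.1 tcp [ 0.2117 -0.5874  0.2304] [-1.7989e+02 -2.0000e-02  1.9810e+01] clamp [-491.9 -514.6  230.4] F [0.  1.2 0. ] gap 0.0853
to [ 0.4737 -0.2738  0.12  ] shift [ 352.7 -206.   110.9] turn 0.1564
to [ 0.4737 -0.2738  0.038 ] shift [ 352.7 -205.8  192.9] turn 0.1564
[-175.6 -256.     0. ] [ -65.9 -275.     0. ] [ 60.5 -74.9   0. ]
origin [0.59797669 0.01065137 0.        ] [ 0.46477607 -0.09124365  0.038     ] [ 0.67102198 -0.05171358  0.038     ]
rail [ -29.42848345 -106.05819066   24.27504524] [ 97.00489299 -98.00801884  35.2254484 ] 164
end [[ 84.5 -89.1  24.9]
 [ 92.3 -72.6  29.6]
 [ 98.6 -60.2  32.9]] 63
wings [[ -80.3 -120.4   24.2]
 [ -30.3  -28.2   34.8]]
rail [ -29.88329953 -107.78572106   24.67112101] [ 99.28344243 -98.08521733  33.59813684] 250
end [[ 76.3 -89.4  25. ]
 [ 91.1 -75.   29.2]
 [ 99.  -60.8  33.6]] 116
wings [[ -81.3 -121.7   24.8]
 [ -30.6  -29.5   33.6]]
```

>>> {"fn": "move_arm", "kwargs": {
  "rows": [
    [85, 60, -35, 19, 0.08],
    [85, 120, -70, 38, 0.156],
    [85, 180, -105, 57, 0.156],
    [85, 235, -137, 74, 0.156],
    [85, 290, -170, 91, 0.156]
  ]
}}

```text
time_s: 0.72
eef_pos: [0.4061, -0.3549, 0.1489]
tcp_rot: [-180.0, -0.0, 10.8]
ft_force: [0.4, -0.9, -0.1]
finger_gap: 0.085
grip_force: 0.0
```

```bash
python3 -c "
from h import *
shifts([.4737,-.2738,.10],[.4737,-.2738,.038])"
```

```text
t 0.725 tcp [ 0.4061 -0.3549  0.1489] [-180.     -0.     10.85] clamp [-257.3 -322.9  148.9] F [ 0.4 -0.9 -0.1] gap 0.085
to [ 0.4737 -0.2738  0.1   ] shift [ 81.7 -66.9  48.9] turn -0.0001
to [ 0.4737 -0.2738  0.038 ] shift [ 81.7 -66.9 110.9] turn -0.0001
```

>>> {"fn": "move_arm", "kwargs": {
  "rows": [
    [85, 28, -23, 8, 0],
    [85, 56, -45, 18, 0],
    [85, 56, -45, 35, 0],
    [85, 56, -45, 35, 0],
    [85, 56, -45, 35, 0]
  ]
}}

```text
time_s: 1.35
eef_pos: [0.4516, -0.3021, 0.1147]
tcp_rot: [180.0, -0.0, 10.8]
ft_force: [0.1, 0.6, 0.4]
finger_gap: 0.0853
grip_force: 0.0
```

```bash
python3 - <<'E'
from h import *
shifts([.4737,-.2738,.10],[.4737,-.2738,.038])
o=arm.get_obs();p,d=arm.grab_frame("wrist");cv2.imwrite("pics/w1.png",p)
m=arm.camera_model("wrist");K=m["K"];T=m["T_tool_cam"]
R=Ro.from_euler("xyz",o["tcp_rot"],degrees=True).as_matrix()
v,u=np.mgrid[:480,:640];c=np.stack([(u-K[0,2])*d/K[0,0],(v-K[1,2])*d/K[1,1],d],-1)
w=(c@T[:3,:3].T+T[:3,3])@R.T+o["eef_pos"]
g=cv2.inRange(cv2.cvtColor(p,cv2.COLOR_BGR2HSV),(45,90,30),(85,255,255))>0
q=g&(w[...,2]>.060)&(w[...,2]<.072)&(d>0)
k,l,s,cc=cv2.connectedComponentsWithStats(q.astype(np.uint8))
for i in range(1,k):
    if s[i,4]>100:
        P=w[l==i];print(cc[i],s[i],cv2.minEnclosingCircle((P[:,:2]*1e3).astype(np.float32)),np.median(P[:,2]))
E
```

```text
t 1.35 tcp [ 0.4516 -0.3021  0.1147] [179.99  -0.    10.84] clamp [-202.6 -279.6  114.7] F [0.1 0.6 0.4] gap 0.0853
to [ 0.4737 -0.2738  0.1   ] shift [ 27.  -23.6  14.7] turn -0.0001
to [ 0.4737 -0.2738  0.038 ] shift [ 27.  -23.6  76.7] turn -0.0001
[310.82162162   3.85945946] [285   0  50  11 370] ((572.057373046875, -276.7254943847656), 10.691869735717773) 0.06693868905816108
[272.09179628 217.30070143] [ 240  185   65   65 3279] ((473.17877197265625, -275.8667907714844), 16.312559127807617) 0.06749299463734657
```

View pics/w1.png

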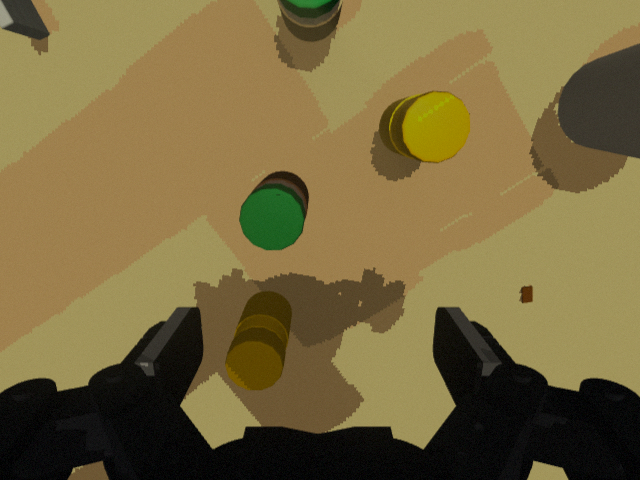

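The wrist view shows the target green vial at (272,217), centred at (0.473,-0.276) with cap height 67 mm. Yellow ones at (435,125) and (255,365) stay clear of the fingers.

>>> {"fn": "move_arm", "kwargs": {
  "rows": [
    [85, 27, -22, 0, 0],
    [85, 27, -22, 25, 0],
    [85, 27, -22, 50, 0],
    [85, 27, -22, 75, 0],
    [85, 27, -22, 75, 0]
  ]
}}

```text
time_s: 2.02
eef_pos: [0.473, -0.2749, 0.0386]
tcp_rot: [-179.9, 0.1, 10.8]
ft_force: [0.3, 0.2, -1.2]
finger_gap: 0.0846
grip_force: 0.0
```

>>> {"fn": "move_arm", "kwargs": {
  "rows": [
    [30, 0, 0, 0, 0],
    [30, 0, 0, 0, 0],
    [30, 0, 0, 0, 0],
    [30, 0, 0, 0, 0]
  ],
  "squeeze": 20
}}

```text
time_s: 2.52
eef_pos: [0.4745, -0.2753, 0.0405]
tcp_rot: [179.9, -0.1, 10.9]
ft_force: [-0.1, 0.3, 6.0]
finger_gap: 0.0332
grip_force: 22.2
```

```bash
python3 -c "
from h import *
shifts(cl(-150,-75,40),cl(31,-75,40))"
```

```text
t 2.525 tcp [ 0.4745 -0.2753  0.0405] [ 1.7992e+02 -6.0000e-02  1.0880e+01] clamp [-175.1 -257.6   40.5] F [-0.1  0.3  6. ] gap 0.0332
to [ 0.4648 -0.0912  0.04  ] shift [  25.2 -182.6    0.3] turn 0.0005
to [ 0.6425 -0.0572  0.04  ] shift [ 206.2 -182.5    0.5] turn 0.0005
```

>>> {"fn": "move_arm", "kwargs": {
  "rows": [
    [30, 5, -36, 0, 0],
    [30, 10, -73, 0, 0],
    [30, 15, -110, 0, 0],
    [30, 20, -147, 0, 0],
    [30, 25, -176, 0, 0]
  ]
}}

```text
time_s: 3.15
eef_pos: [0.467, -0.0976, 0.0404]
tcp_rot: [179.8, -0.2, 10.9]
ft_force: [0.7, -2.7, 3.7]
finger_gap: 0.0334
grip_force: 21.8
```

>>> {"fn": "move_arm", "kwargs": {
  "rows": [
    [30, 0, -4, 0, 0],
    [30, 0, -6, 0, 0],
    [30, 0, -6, 0, 0]
  ]
}}

```text
time_s: 3.52
eef_pos: [0.4659, -0.0928, 0.0404]
tcp_rot: [179.8, -0.2, 10.9]
ft_force: [1.2, -1.2, 7.3]
finger_gap: 0.0336
grip_force: 22.2
```

```bash
python3 - <<'E'
from h import *
shifts(cl(-150,-75,40),cl(31,-75,40))
for n in ("scene",):
    p,d=arm.grab_frame(n);cv2.imwrite("pics/s2.png",cv2.resize(p[150:350,140:440],(750,500)))
E
```

```text
t 3.525 tcp [ 0.4659 -0.0928  0.0404] [179.84  -0.19  10.89] clamp [-149.2  -76.7   40.4] F [ 1.2 -1.2  7.3] gap 0.0336
to [ 0.4648 -0.0912  0.04  ] shift [-0.8 -1.7  0.4] turn 0.0007
to [ 0.6425 -0.0572  0.04  ] shift [180.2  -1.6   1. ] turn 0.0007
```

View pics/s2.png

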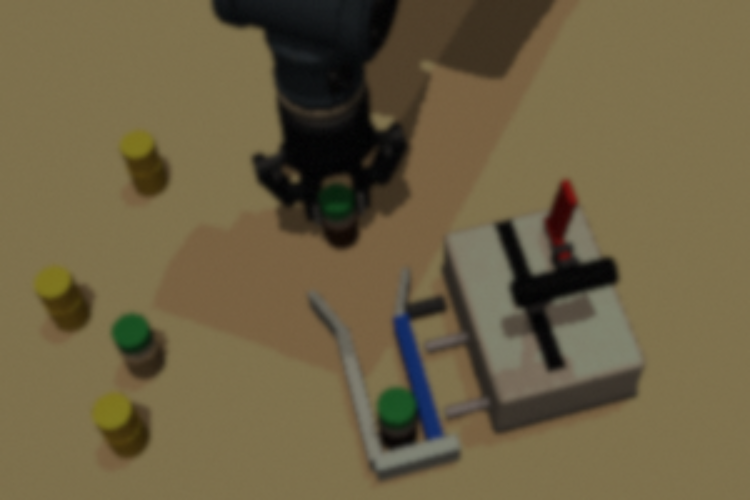

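Vial A is upright in the grip at the mouth, (337,210) in the crop. I'm sliding it in along the lane axis.

>>> {"fn": "move_arm", "kwargs": {
  "rows": [
    [30, 20, -2, 0, 0],
    [30, 50, -2, 0, 0],
    [30, 80, -2, 0, 0],
    [30, 110, -2, 0, 0],
    [30, 135, -2, 0, 0]
  ]
}}

```text
time_s: 4.2
eef_pos: [0.5951, -0.064, 0.0395]
tcp_rot: [-179.9, 0.3, 10.9]
ft_force: [-4.0, -1.1, 5.3]
finger_gap: 0.0334
grip_force: 23.1
```

>>> {"fn": "move_arm", "kwargs": {
  "rows": [
    [30, 14, 0, 0, 0],
    [30, 28, 0, 0, 0],
    [30, 38, 0, 0, 0],
    [30, 44, 0, 0, 0],
    [30, 44, 0, 0, 0]
  ]
}}

```text
time_s: 4.82
eef_pos: [0.6396, -0.0558, 0.0395]
tcp_rot: [-180.0, -0.0, 10.9]
ft_force: [-1.6, -0.2, 4.9]
finger_gap: 0.0333
grip_force: 23.1
```

```bash
python3 -c "
from h import *
shifts(cl(33,-75,40))"
```

```text
t 4.825 tcp [ 0.6396 -0.0558  0.0395] [-179.98   -0.     10.85] clamp [ 28.4 -73.1  39.5] F [-1.6 -0.2  4.9] gap 0.0333
to [ 0.6445 -0.0568  0.04  ] shift [ 4.6  1.9 -0.5] turn 0.0
```

>>> {"fn": "move_arm", "kwargs": {
  "rows": [
    [30, 2, 1.5, 0, 0],
    [30, 4, 1.5, 0, 0],
    [30, 5, 1.5, 0, 0],
    [30, 6, 1.5, 0, 0],
    [30, 6, 1.5, 0, 0]
  ]
}}

```text
time_s: 5.45
eef_pos: [0.6444, -0.0562, 0.0394]
tcp_rot: [-179.9, 0.2, 10.9]
ft_force: [-3.5, -0.7, 5.0]
finger_gap: 0.0332
grip_force: 23.2
```

```bash
python3 - <<'E'
from h import *
shifts(cl(33,-75,40))
p,d=arm.grab_frame("scene");cv2.imwrite("pics/s3.png",cv2.resize(p[230:350,240:420],(720,480)))
w=world("scene",d);hsv=cv2.cvtColor(p,cv2.COLOR_BGR2HSV)
k,l,s,c=cv2.connectedComponentsWithStats(cv2.inRange(hsv,(45,90,30),(85,255,255)))
for i in range(1,k):
    if s[i,4]>30:
        P=w[l==i];P=P[abs(P[:,2]-.066)<.005];print(c[i],s[i,4],toclamp((P.max(0)+P.min(0))/2))
E
```

```text
t 5.45 tcp [ 0.6444 -0.0562  0.0394] [-1.7995e+02  1.6000e-01  1.0880e+01] clamp [ 33.  -74.3  39.4] F [-3.5 -0.7  5. ] gap 0.0332
to [ 0.6445 -0.0568  0.04  ] shift [ 0.   0.7 -0.6] turn 0.0005
[192.24324324 282.95135135] 185 [ -65.4 -275.7   64.9]
[297.42285714 309.20857143] 350 [ 52.9 -74.7  65.8]
```

View pics/s3.png

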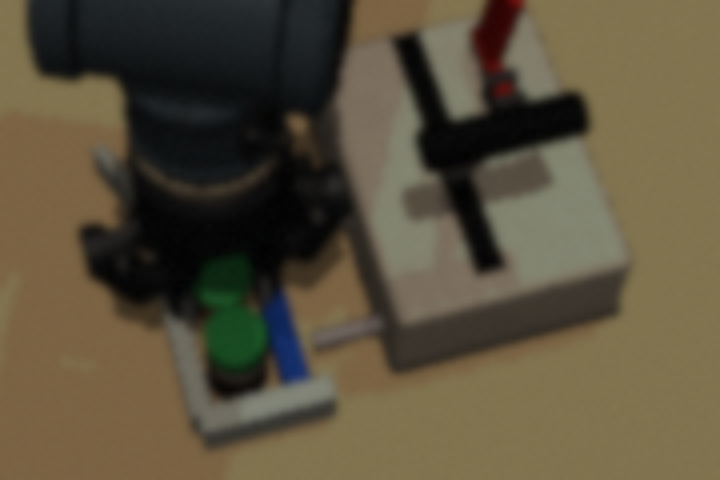

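Vial A (222,280) touches vial C (237,340), with C near the stop. I'll push 3 mm more to feel for the stop.

>>> {"fn": "move_arm", "kwargs": {
  "rows": [
    [30, 1, 0, 0, 0],
    [30, 2, 0, 0, 0],
    [30, 3, 0, 0, 0],
    [30, 3, 0, 0, 0]
  ]
}}

```text
time_s: 6.0
eef_pos: [0.6476, -0.0557, 0.0394]
tcp_rot: [-180.0, 0.1, 10.9]
ft_force: [-3.8, 0.0, 4.1]
finger_gap: 0.0332
grip_force: 23.2
```

>>> {"fn": "move_arm", "kwargs": {
  "rows": [
    [30, 1, 0, 0, 0],
    [30, 2, 0, 0, 0],
    [30, 3, 0, 0, 0],
    [30, 3, 0, 0, 0]
  ]
}}

```text
time_s: 6.5
eef_pos: [0.652, -0.055, 0.0395]
tcp_rot: [180.0, -0.0, 10.9]
ft_force: [-2.4, -1.1, 3.9]
finger_gap: 0.033
grip_force: 23.1
```

```bash
python3 - <<'E'
from h import *
shifts(cl(33,-75,40))
p,d=arm.grab_frame("scene");cv2.imwrite("pics/s4.png",cv2.resize(p[250:350,260:360],(600,600),interpolation=cv2.INTER_CUBIC))
w=world("scene",d);hsv=cv2.cvtColor(p,cv2.COLOR_BGR2HSV)
P=(w.reshape(-1,3)-O)@np.array([X,Y,Z]).T*1e3
e=P[(abs(P[:,1]+75)<12)&(P[:,0]>35)&(P[:,0]<115)&(P[:,2]>3)]
e=e[np.argsort(e[:,0])];print(e[::6].round(0).astype(int).tolist())
E
```

```text
t 6.5 tcp [ 0.652  -0.055   0.0395] [ 1.7999e+02 -3.0000e-02  1.0870e+01] clamp [ 40.7 -74.7  39.5] F [-2.4 -1.1  3.9] gap 0.033
to [ 0.6445 -0.0568  0.04  ] shift [-7.7  0.3 -0.5] turn 0.0004
[[35, -76, 374], [36, -79, 374], [36, -69, 66], [37, -67, 66], [37, -70, 374], [37, -64, 372], [38, -78, 65], [38, -82, 373], [39, -74, 64], [39, -80, 373], [40, -78, 64], [40, -72, 374], [40, -74, 373], [41, -85, 373], [41, -79, 373], [42, -77, 67], [42, -75, 67], [42, -87, 373], [43, -65, 373], [43, -64, 68], [44, -65, 64], [44, -76, 373], [44, -83, 371], [44, -71, 65], [45, -85, 38], [45, -86, 66], [45, -80, 374], [46, -82, 64], [46, -84, 67], [47, -66, 373], [47, -86, 371], [47, -71, 373], [48, -74, 373], [48, -79, 372], [49, -76, 67], [49, -79, 371], [50, -73, 62], [50, -86, 55], [50, -72, 373], [50, -84, 55], [51, -73, 374], [51, -86, 372], [52, -75, 371], [52, -84, 63], [52, -82, 58], [53, -69, 372], [53, -76, 370], [53, -68, 373], [54, -72, 60], [54, -74, 371], [54, -78, 61], [55, -79, 369], [55, -82, 368], [56, -84, 367], [57, -75, 370], [57, -64, 122], [57, -74, 368], [58, -81, 369], 
[... 2904 characters left out ...]
 [82, -67, 350], [82, -79, 68], [82, -75, 336], [82, -73, 342], [83, -74, 32], [83, -75, 68], [83, -77, 64], [83, -67, 322], [84, -66, 346], [84, -71, 328], [84, -82, 42], [84, -71, 349], [84, -84, 66], [85, -68, 337], [85, -67, 56], [85, -71, 339], [85, -71, 65], [85, -74, 45], [86, -83, 29], [86, -76, 64], [86, -69, 66], [86, -67, 65], [86, -74, 64], [87, -70, 29], [87, -76, 51], [87, -64, 345], [88, -64, 337], [88, -70, 65], [88, -75, 31], [89, -73, 31], [90, -84, 30], [91, -65, 30], [92, -76, 29], [93, -63, 29], [94, -83, 27], [96, -66, 31], [96, -66, 28], [97, -82, 11], [97, -65, 29], [98, -82, 25], [98, -65, 7], [98, -76, 27], [98, -74, 20], [98, -78, 12], [99, -84, 29], [99, -83, 11]]
```

View pics/s4.png

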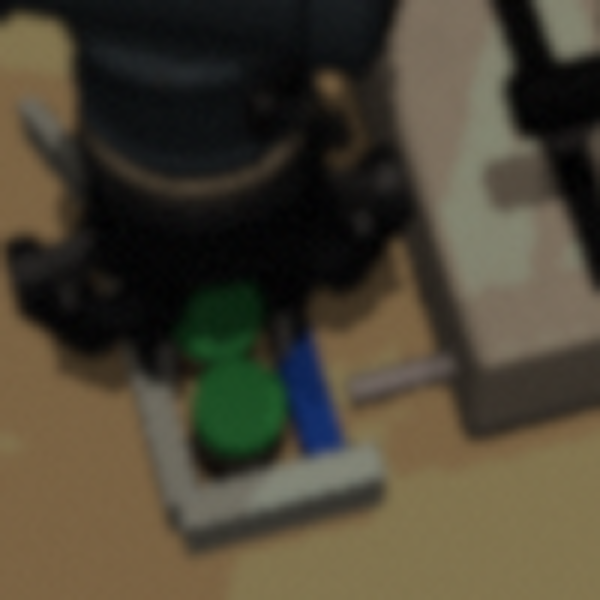

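C's cap now spans x≈55–88 in the clamp frame. I'll push on gently until the force rises.

>>> {"fn": "move_arm", "kwargs": {
  "rows": [
    [30, 1, 0, 0, 0],
    [30, 1, 0, 0, 0],
    [30, 2, 0, 0, 0],
    [30, 2, 0, 0, 0]
  ]
}}

```text
time_s: 7.05
eef_pos: [0.6536, -0.0546, 0.0395]
tcp_rot: [-180.0, 0.0, 10.9]
ft_force: [-2.9, 0.1, 3.5]
finger_gap: 0.0336
grip_force: 23.1
```

```bash
python3 - <<'E'
from h import *
shifts(cl(33,-75,40))
print(toclamp(plane("scene",297,303.7,.066)),toclamp(plane("scene",300,318,.066)))
for n in("scene","top"):
    p,d=arm.grab_frame(n);hsv=cv2.cvtColor(p,cv2.COLOR_BGR2HSV);m=cv2.inRange(hsv,(45,90,20),(85,255,255))
    v,u=np.nonzero(m);P=np.array([toclamp(plane(n,a,b,.066)) for a,b in zip(u,v)])
    q=P[(abs(P[:,1]+75)<25)&(P[:,0]>0)&(P[:,0]<110)]
    if not len(q):print(n,"none");continue
    for x in range(10,100,3):
        s=q[(q[:,0]>=x)&(q[:,0]<x+3)]
        if len(s):print(n,x,s[:,1].min(),s[:,1].max(),len(s))
    # wall profile in brightness along the lane centre / off to the jaw side
    for y in(-75,-60,-45):
        print(n,y,[(x,int(p[tuple(np.round(project(n,cl(x,y,30)))[::-1].astype(int))].mean())) for x in range(72,106,2)])
E
```

```text
t 7.05 tcp [ 0.6536 -0.0546  0.0395] [-180.      0.     10.88] clamp [ 42.4 -74.5  39.5] F [-2.9  0.1  3.5] gap 0.0336
to [ 0.6445 -0.0568  0.04  ] shift [-9.4  0.5 -0.5] turn 0.0005
[ 43.7 -73.   66. ] [ 75.7 -75.   66. ]
scene 31 -80.9 -61.8 10
scene 34 -84.0 -58.4 18
scene 37 -84.6 -59.0 16
scene 40 -89.6 -59.6 22
scene 43 -90.1 -60.1 21
scene 46 -90.7 -61.3 19
scene 49 -89.8 -61.9 21
scene 52 -86.4 -65.0 14
scene 55 -84.9 -67.5 14
scene 58 -83.5 -68.6 11
scene 61 -86.5 -67.2 14
scene 64 -87.1 -61.9 19
scene 67 -88.1 -60.5 19
scene 70 -88.7 -61.1 21
scene 73 -91.1 -59.7 22
scene 76 -90.2 -60.8 23
scene 79 -90.8 -61.4 21
scene 82 -91.8 -62.5 22
scene 85 -90.4 -63.0 20
scene 88 -89.0 -66.1 18
scene 91 -83.2 -71.1 10
scene -75 [(72, 52), (74, 49), (76, 40), (78, 31), (80, 31), (82, 35), (84, 57), (86, 91), (88, 104), (90, 109), (92, 114), (94, 117), (96, 102), (98, 102), (100, 75), (102, 53), (104, 52)]
scene -60 [(72, 44), (74, 45), (76, 47), (78, 66), (80, 77), (82, 77), (84, 93), (86, 114), (88, 124), (90, 126), (92, 128), (94, 122), (96, 106), (98, 79), (100, 79), (102, 53), (104, 51)]
scene -45 [(72, 59), (74, 59), (76, 57), (78, 60), (80, 63), (82, 76), (84, 100), (86, 103), (88, 120), (90, 126), (92, 127), (94, 123), (96, 110), (98, 87), (100, 62), (102, 56), (104, 50)]
top none
```

>>> {"fn": "move_arm", "kwargs": {
  "rows": [
    [30, 1, 0, 0, 0],
    [30, 2, 0, 0, 0],
    [30, 3, 0, 0, 0],
    [30, 3, 0, 0, 0]
  ]
}}

```text
time_s: 7.65
eef_pos: [0.6549, -0.054, 0.0396]
tcp_rot: [-179.9, 0.2, 10.9]
ft_force: [-7.3, -2.3, 8.1]
finger_gap: 0.0332
grip_force: 23.5
```

```bash
python3 - <<'E'
from h import *
shifts(cl(33,-75,40))
print("init",toclamp(plane("scene",298,313,.066)))
def cap(p,lim):
    hsv=cv2.cvtColor(p,cv2.COLOR_BGR2HSV);m=cv2.inRange(hsv,(45,90,20),(85,255,255))
    v,u=np.nonzero(m);P=np.array([toclamp(plane("scene",a,b,.066)) for a,b in zip(u,v)])
    q=P[(abs(P[:,1]+75)<25)&(P[:,0]>0)&(P[:,0]<110)]
    print(np.percentile(q[:,0],[0,1,99,100]), [(x,np.ptp(q[(q[:,0]>=x)&(q[:,0]<x+3),1])) for x in range(27,100,3) if ((q[:,0]>=x)&(q[:,0]<x+3)).any()])
cap(cv2.imread("pics/scene0.png"),0)
cap(arm.grab_frame("scene")[0],0)
E
```

```text
t 7.65 tcp [ 0.6549 -0.054   0.0396] [-179.95    0.21   10.9 ] clamp [ 43.7 -74.2  39.6] F [-7.3 -2.3  8.1] gap 0.0332
to [ 0.6445 -0.0568  0.04  ] shift [-10.7   0.8  -0.4] turn 0.0008
init [ 64.1 -76.2  66. ]
[45.9   47.013 80.887 81.9  ] [(45, np.float64(10.400000000000006)), (48, np.float64(18.89999999999999)), (51, np.float64(25.9)), (54, np.float64(27.900000000000006)), (57, np.float64(29.200000000000003)), (60, np.float64(29.60000000000001)), (63, np.float64(27.700000000000003)), (66, np.float64(29.6)), (69, np.float64(29.499999999999993)), (72, np.float64(27.6)), (75, np.float64(23.099999999999994)), (78, np.float64(17.200000000000003)), (81, np.float64(2.0))]
[33.4   34.575 93.725 94.7  ] [(33, np.float64(19.1)), (36, np.float64(24.199999999999996)), (39, np.float64(26.099999999999994)), (42, np.float64(30.1)), (45, np.float64(32.0)), (48, np.float64(31.900000000000006)), (51, np.float64(27.4)), (54, np.float64(20.900000000000006)), (57, np.float64(16.80000000000001)), (60, np.float64(18.799999999999997)), (63, np.float64(23.299999999999997)), (66, np.float64(27.099999999999994)), (69, np.float64(29.499999999999993)), (72, np.float64(29.5)), (75, np.float64(29.5)), (78, np.float64(29.4)), (81, np.float64(29.4)), (84, np.float64(31.299999999999997)), (87, np.float64(25.4)), (90, np.float64(21.0)), (93, np.float64(12.100000000000009))]
```

The force has risen to 7 N, so the file is against the stop. I'm releasing and going for vial B.

>>> {"fn": "move_arm", "kwargs": {
  "rows": [
    [60, -2, 0, 0, 0],
    [85, -2, 0, 0, 0],
    [85, -2, 0, 0, 0],
    [85, -2, 0, -40, 0],
    [85, -2, 0, -80, 0]
  ]
}}

```text
time_s: 8.32
eef_pos: [0.6547, -0.0543, 0.1196]
tcp_rot: [-180.0, 0.0, 10.9]
ft_force: [0.2, -0.3, 0.1]
finger_gap: 0.0852
grip_force: 0.0
```

>>> {"fn": "move_arm", "kwargs": {
  "rows": [
    [85, -23, 40, 0, 0],
    [85, -46, 80, 0, 0],
    [85, -69, 120, 0, 0],
    [85, -92, 160, 0, 0],
    [85, -110, 200, 0, 0]
  ]
}}

```text
time_s: 8.95
eef_pos: [0.584, -0.273, 0.1195]
tcp_rot: [180.0, -0.0, 10.9]
ft_force: [1.2, 0.6, -0.4]
finger_gap: 0.085
grip_force: 0.0
```

>>> {"fn": "move_arm", "kwargs": {
  "rows": [
    [85, 0, 0, 0, 0],
    [85, 0, 0, 0, 0]
  ]
}}

```text
time_s: 9.2
eef_pos: [0.5843, -0.2712, 0.1193]
tcp_rot: [-180.0, -0.0, 10.8]
ft_force: [1.1, 0.2, -0.8]
finger_gap: 0.0848
grip_force: 0.0
```

```bash
cat >> h.py <<'E'
def wristcaps():
    o=arm.get_obs();p,d=arm.grab_frame("wrist")
    m=arm.camera_model("wrist");K=m["K"];T=m["T_tool_cam"]
    R=Ro.from_euler("xyz",o["tcp_rot"],degrees=True).as_matrix()
    v,u=np.mgrid[:480,:640];c=np.stack([(u-K[0,2])*d/K[0,0],(v-K[1,2])*d/K[1,1],d],-1)
    w=(c@T[:3,:3].T+T[:3,3])@R.T+o["eef_pos"]
    g=cv2.inRange(cv2.cvtColor(p,cv2.COLOR_BGR2HSV),(45,90,30),(85,255,255))>0
    q=g&(w[...,2]>.060)&(w[...,2]<.072)&(d>0)
    k,l,s,cc=cv2.connectedComponentsWithStats(q.astype(np.uint8))
    for i in range(1,k):
        if s[i,4]>100:
            P=w[l==i];(x,y),r=cv2.minEnclosingCircle((P[:,:2]*1e3).astype(np.float32));print("cap",cc[i].round(),toclamp([x/1e3,y/1e3,0]),"r",r,x,y)
    return p,w
E
python3 - <<'E'
from h import *
shifts(cl(-65.9,-275,40));wristcaps()
for n in("top","scene"):
    p,d=arm.grab_frame(n);hsv=cv2.cvtColor(p,cv2.COLOR_BGR2HSV);w=world(n,d)
    k,l,s,c=cv2.connectedComponentsWithStats(cv2.inRange(hsv,(45,90,30),(85,255,255)))
    for i in range(1,k):
        if s[i,4]>40:
            P=w[l==i];P=P[abs(P[:,2]-.066)<.005];print(n,c[i].round(),s[i,4],toclamp(P.min(0)),toclamp(P.max(0)))
E
```

```text
t 9.2 tcp [ 0.5843 -0.2712  0.1193] [-1.7995e+02 -1.0000e-02  1.0840e+01] clamp [ -66.4 -274.2  119.3] F [ 1.1  0.2 -0.8] gap 0.0848
to [ 0.585  -0.2718  0.04  ] shift [ 0.5  0.9 79.3] turn -0.0002
cap [320. 264.] [ -67.1 -276.8    0. ] r 16.50022315979004 584.2047119140625 -273.868896484375
scene [192. 283.] 191 [ -83.8 -288.2   61.2] [ -46.8 -264.    69.3]
scene [296. 305.] 423 [  6.2 -86.2  61. ] [ 79.1 -63.9  69.9]
```

>>> {"fn": "move_arm", "kwargs": {
  "rows": [
    [85, 0, 2, 27, 0],
    [85, 0, 2, 54, 0],
    [85, 0, 2, 79, 0],
    [85, 0, 2, 79, 0],
    [30, 0, 2, 79, 0]
  ]
}}

```text
time_s: 9.98
eef_pos: [0.5855, -0.2731, 0.0413]
tcp_rot: [180.0, -0.1, 10.9]
ft_force: [-0.3, -0.5, 0.3]
finger_gap: 0.0695
grip_force: 0.0
```

>>> {"fn": "move_arm", "kwargs": {
  "rows": [
    [30, 0, 0, 0, 0],
    [30, 0, 0, 0, 0],
    [30, 0, 0, 0, 0]
  ]
}}

```text
time_s: 10.35
eef_pos: [0.5853, -0.2738, 0.0417]
tcp_rot: [179.9, -0.1, 10.9]
ft_force: [0.4, 0.2, 4.7]
finger_gap: 0.0334
grip_force: 21.9
```

```bash
python3 -c "
from h import *
shifts(cl(-160,-160,40),cl(-150,-75,40),cl(6,-75,40))"
```

```text
t 10.35 tcp [ 0.5853 -0.2738  0.0417] [ 1.7994e+02 -8.0000e-02  1.0870e+01] clamp [ -66.  -276.9   41.7] F [0.4 0.2 4.7] gap 0.0334
to [ 0.471  -0.1766  0.04  ] shift [ -94.  -117.     1.4] turn 0.0003
to [ 0.4648 -0.0912  0.04  ] shift [ -83.9 -202.     1.4] turn 0.0003
to [ 0.618  -0.0619  0.04  ] shift [  72.1 -201.9    1.6] turn 0.0003
```

>>> {"fn": "move_arm", "kwargs": {
  "rows": [
    [30, -24, -30, 0, 0],
    [30, -48, -60, 0, 0],
    [30, -72, -90, 0, 0],
    [30, -88, -122, 0, 0],
    [30, -90, -158, 0, 0]
  ]
}}

```text
time_s: 10.98
eef_pos: [0.4672, -0.1364, 0.0415]
tcp_rot: [179.8, -0.2, 10.8]
ft_force: [1.1, -2.1, 2.3]
finger_gap: 0.0334
grip_force: 21.0
```

>>> {"fn": "move_arm", "kwargs": {
  "rows": [
    [30, 3, -30, 0, 0],
    [30, 6, -44, 0, 0],
    [30, 6, -44, 0, 0]
  ]
}}

```text
time_s: 11.35
eef_pos: [0.4649, -0.0902, 0.0414]
tcp_rot: [180.0, -0.1, 10.9]
ft_force: [0.5, 3.6, 11.5]
finger_gap: 0.0336
grip_force: 22.0
```

```bash
python3 -c "
from h import *
shifts(cl(-150,-75,40),cl(6,-75,40))"
```

```text
t 11.35 tcp [ 0.4649 -0.0902  0.0414] [ 1.7999e+02 -9.0000e-02  1.0900e+01] clamp [-149.7  -74.    41.4] F [ 0.5  3.6 11.5] gap 0.0336
to [ 0.4648 -0.0912  0.04  ] shift [-0.3  1.   1.4] turn 0.0009
to [ 0.618  -0.0619  0.04  ] shift [155.7   1.2   1.7] turn 0.0009
```

>>> {"fn": "move_arm", "kwargs": {
  "rows": [
    [30, 20, 1, -0.5, 0],
    [30, 50, 1, -0.5, 0],
    [30, 80, 1, -0.5, 0],
    [30, 110, 1, -0.5, 0],
    [30, 135, 1, -0.5, 0]
  ]
}}

```text
time_s: 11.98
eef_pos: [0.5962, -0.0664, 0.041]
tcp_rot: [-179.9, 0.2, 10.9]
ft_force: [-2.9, -1.3, 4.7]
finger_gap: 0.033
grip_force: 22.2
```

>>> {"fn": "move_arm", "kwargs": {
  "rows": [
    [30, 8, 0, 0, 0],
    [30, 15, 0, 0, 0],
    [30, 18, 0, 0, 0],
    [30, 20, 0, 0, 0],
    [30, 20, 0, 0, 0]
  ]
}}

```text
time_s: 12.6
eef_pos: [0.6139, -0.0628, 0.0409]
tcp_rot: [-179.9, 0.3, 10.9]
ft_force: [-3.1, -0.7, 5.3]
finger_gap: 0.0332
grip_force: 22.4
```

```bash
python3 -c "
from h import *
shifts(cl(6,-75,40))"
```

```text
t 12.6 tcp [ 0.6139 -0.0628  0.0409] [-179.89    0.28   10.87] clamp [  1.8 -75.2  40.9] F [-3.1 -0.7  5.3] gap 0.0332
to [ 0.618  -0.0619  0.04  ] shift [ 4.2 -0.1  0.9] turn 0.0003
```

>>> {"fn": "move_arm", "kwargs": {
  "rows": [
    [30, 2, 0, 0, 0],
    [30, 4, 0, 0, 0],
    [30, 4, 0, 0, 0]
  ]
}}

```text
time_s: 12.98
eef_pos: [0.6179, -0.062, 0.0409]
tcp_rot: [-179.9, 0.3, 10.9]
ft_force: [-3.4, -0.4, 4.5]
finger_gap: 0.0332
grip_force: 22.3
```

>>> {"fn": "move_arm", "kwargs": {
  "rows": [
    [30, 2, 0, 0, 0],
    [30, 4, 0, 0, 0],
    [30, 4, 0, 0, 0]
  ]
}}

```text
time_s: 13.35
eef_pos: [0.6197, -0.0615, 0.0409]
tcp_rot: [-179.9, 0.5, 10.9]
ft_force: [-7.4, -2.4, 8.7]
finger_gap: 0.0335
grip_force: 22.7
```

>>> {"fn": "move_arm", "kwargs": {
  "rows": [
    [30, 2, 0, 0, 0],
    [30, 2, 0, 0, 0]
  ]
}}

```text
time_s: 13.6
eef_pos: [0.6199, -0.0614, 0.0408]
tcp_rot: [-179.8, 0.8, 10.9]
ft_force: [-9.8, -3.3, 10.2]
finger_gap: 0.0331
grip_force: 22.9
```

>>> {"fn": "move_arm", "kwargs": {
  "rows": [
    [60, 0, 0, 0, 0],
    [85, 0, 0, 0, 0],
    [85, 0, 0, 0, 0],
    [85, 0, 0, -40, 0],
    [85, 0, 0, -85, 0]
  ]
}}

```text
time_s: 14.22
eef_pos: [0.6259, -0.0606, 0.1258]
tcp_rot: [-179.9, 0.1, 10.9]
ft_force: [0.1, -0.9, -0.4]
finger_gap: 0.0846
grip_force: 0.0
```

>>> {"fn": "move_arm", "kwargs": {
  "rows": [
    [85, -40, 0, -30, 0],
    [85, -90, 0, -50, 0],
    [85, -90, 0, -50, 0],
    [85, -90, 0, -50, 0]
  ]
}}

```text
time_s: 14.72
eef_pos: [0.5389, -0.0781, 0.1763]
tcp_rot: [180.0, -0.1, 10.9]
ft_force: [1.0, -0.8, -0.5]
finger_gap: 0.0849
grip_force: 0.0
```

```bash
python3 - <<'E'
from h import *
shifts();p,w=wristcaps()
cv2.imwrite("pics/w2.png",p)
E
```

```text
t 14.725 tcp [ 0.5389 -0.0781  0.1763] [ 1.7996e+02 -1.1000e-01  1.0860e+01] clamp [-74.7 -76.  176.3] F [ 1.  -0.8 -0.5] gap 0.0849
cap [315.  19.] [ 58.7 -75.6   0. ] r 16.307090759277344 669.832763671875 -52.555259704589844
cap [315.  77.] [ 23.6 -75.5   0. ] r 16.374608993530273 635.3434448242188 -59.065616607666016
cap [316. 137.] [-11.5 -76.2   0. ] r 16.33126449584961 601.0419311523438 -66.33113098144531
```

View pics/w2.png

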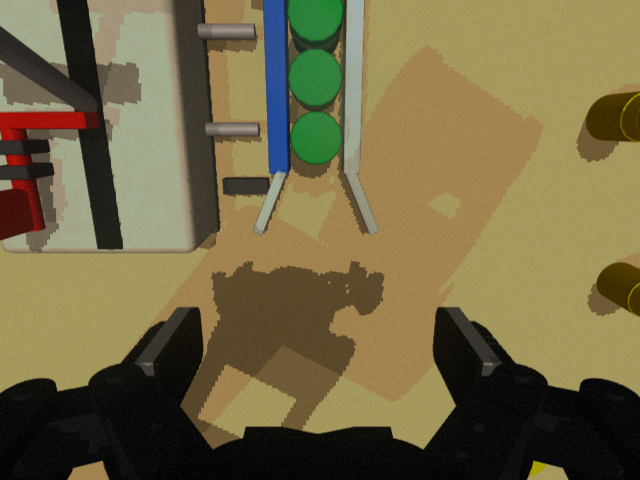

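The wrist view shows three green caps in single file in the lane at (315,19), (315,77) and (316,137). The absolute x looks off from what I expected, so I'll cross-check with the fixed cameras.

```bash
python3 - <<'E'
from h import *
for n in("top","scene"):
    p,d=arm.grab_frame(n);hsv=cv2.cvtColor(p,cv2.COLOR_BGR2HSV);w=world(n,d)
    cv2.imwrite(f"pics/{n}5.png",p);np.save(f"pics/{n}5.npy",d)
    m=cv2.inRange(hsv,(45,90,30),(85,255,255))>0
    P=w[m];P=(P-O)@np.array([X,Y,Z]).T*1e3;P=P[abs(P[:,2]-66)<4]
    P=P[abs(P[:,1]+75)<30]
    if len(P):
        print(n,len(P),np.percentile(P[:,0],[0,2,98,100]),np.histogram(P[:,0],np.arange(-36,104,4)))
a=cv2.imread("pics/scene5.png")[220:340,240:400];cv2.imwrite("pics/s5.png",cv2.resize(a,(800,600),interpolation=cv2.INTER_CUBIC))
E
```

```text
top 14 [-8.7946876  -8.21178562 20.53524593 21.54139462] (array([0, 0, 0, 0, 0, 0, 1, 4, 1, 1, 0, 2, 2, 2, 1, 0, 0, 0, 0, 0, 0, 0,
       0, 0, 0, 0, 0, 0, 0, 0, 0, 0, 0, 0]), array([-36, -32, -28, -24, -20, -16, -12,  -8,  -4,   0,   4,   8,  12,
        16,  20,  24,  28,  32,  36,  40,  44,  48,  52,  56,  60,  64,
        68,  72,  76,  80,  84,  88,  92,  96, 100]))
scene 507 [-25.76099222 -22.52084214  73.75470084  76.35183213] (array([ 0,  0,  2, 14, 21, 23, 21, 26, 20, 20,  6,  7, 20, 24, 24, 28, 26,
       23, 16,  3, 10, 20, 27, 28, 27, 22, 30, 18,  1,  0,  0,  0,  0,  0]), array([-36, -32, -28, -24, -20, -16, -12,  -8,  -4,   0,   4,   8,  12,
        16,  20,  24,  28,  32,  36,  40,  44,  48,  52,  56,  60,  64,
        68,  72,  76,  80,  84,  88,  92,  96, 100]))
```

View pics/s5.png

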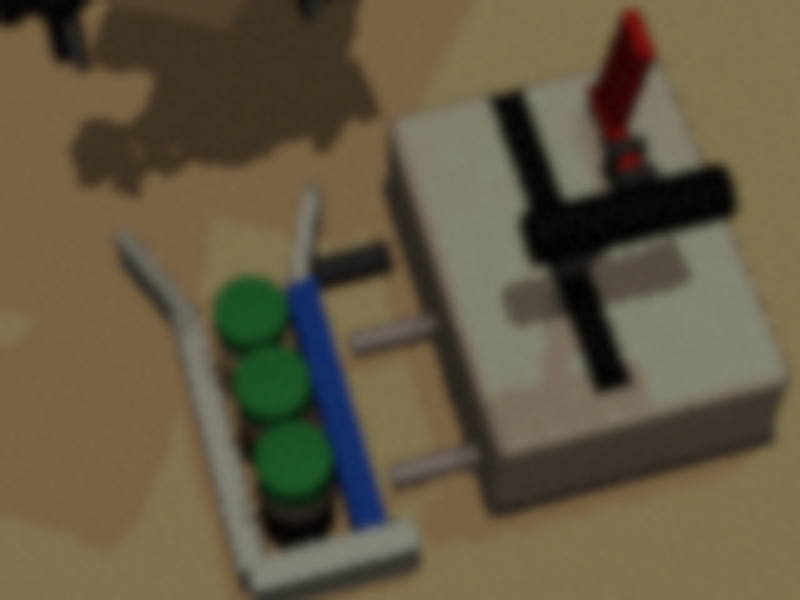

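The scene crop shows all three vials upright again at (250,310), (275,380) and (295,460), C near x≈60 as at the start. So my high push tilted C slightly instead of sliding it. I'll push the file home low down, using shut fingers behind B.

>>> {"fn": "move_arm", "kwargs": {
  "rows": [
    [0, 0, -1, 40, 0],
    [0, 0, -1, 60, 0],
    [0, 0, -1, 60, 0],
    [0, 0, -1, 110, 0],
    [0, 0, -1, 160, 0]
  ]
}}

```text
time_s: 15.5
eef_pos: [0.5402, -0.0775, 0.0162]
tcp_rot: [179.9, -0.3, 10.9]
ft_force: [-0.1, -0.1, -0.2]
finger_gap: -0.0001
grip_force: 0.0
```

>>> {"fn": "move_arm", "kwargs": {
  "rows": [
    [0, 10, 0, 2, 0],
    [0, 20, 0, 4, 0],
    [0, 28, 0, 4, 0],
    [0, 32, 0, 4, 0],
    [0, 32, 0, 4, 0]
  ]
}}

```text
time_s: 16.12
eef_pos: [0.5701, -0.0709, 0.0132]
tcp_rot: [179.9, -0.1, 10.9]
ft_force: [-0.6, 0.2, 0.3]
finger_gap: -0.0
grip_force: 0.0
```

```bash
python3 - <<'E'
from h import *
shifts(cl(-38,-75,12))
E
```

```text
t 16.125 tcp [ 0.5701 -0.0709  0.0132] [ 1.7994e+02 -1.1000e-01  1.0900e+01] clamp [-42.7 -74.8  13.2] F [-0.6  0.2  0.3] gap -0.0
to [ 0.5748 -0.0702  0.012 ] shift [4.7 0.2 1.2] turn 0.0009
```

>>> {"fn": "move_arm", "kwargs": {
  "rows": [
    [0, 2, 0, 0, 0],
    [0, 4, 0, 0, 0],
    [0, 6, 0, 0, 0],
    [0, 7, 0, 0, 0],
    [0, 7, 0, 0, 0]
  ]
}}

```text
time_s: 16.75
eef_pos: [0.5758, -0.0694, 0.0119]
tcp_rot: [-180.0, 0.0, 10.9]
ft_force: [-0.6, 0.2, 0.0]
finger_gap: 0.0
grip_force: 0.0
```

>>> {"fn": "move_arm", "kwargs": {
  "rows": [
    [0, 2, 0, 0, 0],
    [0, 4, 0, 0, 0],
    [0, 4, 0, 0, 0]
  ]
}}

```text
time_s: 17.12
eef_pos: [0.5803, -0.0688, 0.012]
tcp_rot: [180.0, -0.0, 10.9]
ft_force: [0.1, 1.1, 0.2]
finger_gap: -0.0001
grip_force: 0.0
```

```bash
cat >> h.py <<'E'
def file_ext(n="scene"):
    p,d=arm.grab_frame(n);hsv=cv2.cvtColor(p,cv2.COLOR_BGR2HSV);w=world(n,d)
    m=cv2.inRange(hsv,(45,90,25),(85,255,255))>0
    P=w[m];P=(P-O)@np.array([X,Y,Z]).T*1e3;P=P[(abs(P[:,2]-66)<4)&(abs(P[:,1]+75)<30)]
    print(n,len(P),np.percentile(P[:,0],[0,2,98,100]).round(1)if len(P) else"",np.histogram(P[:,0],np.arange(-36,104,4))[0]);return p
E
python3 - <<'E'
from h import *
shifts();file_ext()
E
```

```text
t 17.125 tcp [ 0.5803 -0.0688  0.012 ] [ 1.7999e+02 -3.0000e-02  1.0880e+01] clamp [-32.3 -74.7  12. ] F [0.1 1.1 0.2] gap -0.0001
scene 524 [-17.  -13.3  79.6  82. ] [ 0  0  0  0  2 14 21 24 26 24 23 19 11  9 21 25 22 28 27 22 18  5 20 23
 28 31 26 24 22  9  0  0  0  0]
```

The file is now sliding low and upright. Continuing until it meets the stop.

>>> {"fn": "move_arm", "kwargs": {
  "rows": [
    [0, 1, 0, 0, 0],
    [0, 2, 0, 0, 0],
    [0, 3, 0, 0, 0],
    [0, 3, 0, 0, 0]
  ]
}}

```text
time_s: 17.68
eef_pos: [0.5831, -0.0682, 0.012]
tcp_rot: [180.0, -0.0, 10.9]
ft_force: [-0.3, -0.4, -0.2]
finger_gap: -0.0003
grip_force: 0.0
```

>>> {"fn": "move_arm", "kwargs": {
  "rows": [
    [0, 1, 0, 0, 0],
    [0, 2, 0, 0, 0],
    [0, 3, 0, 0, 0],
    [0, 3, 0, 0, 0]
  ]
}}

```text
time_s: 18.18
eef_pos: [0.5833, -0.0673, 0.0117]
tcp_rot: [-179.9, 0.3, 10.9]
ft_force: [-6.6, -2.0, 2.6]
finger_gap: 0.0001
grip_force: 0.0
```

```bash
python3 - <<'E'
from h import *
shifts();file_ext()
E
```

```text
t 18.175 tcp [ 0.5833 -0.0673  0.0117] [-179.89    0.3    10.9 ] clamp [-29.1 -73.8  11.7] F [-6.6 -2.   2.6] gap 0.0001
scene 528 [-17.3 -11.5  82.   85.1] [ 0  0  0  0  1  7 20 20 22 27 23 27 18  5 14 21 29 26 24 26 19 13  8 22
 21 32 24 30 23 21  5  0  0  0]
```

The force reached 6.6 N with C's cap edge at x≈84–85 and the pusher at -29, exactly as the geometry predicts for a tight file at the stop. Backing off and going to the catch.

>>> {"fn": "move_arm", "kwargs": {
  "rows": [
    [0, -10, 0, 0, 0],
    [0, -22, 0, -20, 0],
    [0, -22, 0, -75, 0],
    [0, -22, 0, -130, 0],
    [0, -22, -30, -150, 0]
  ]
}}

```text
time_s: 18.85
eef_pos: [0.5624, -0.0444, 0.1662]
tcp_rot: [179.7, -0.6, 10.7]
ft_force: [1.4, 1.3, -1.1]
finger_gap: -0.0001
grip_force: 0.0
```

>>> {"fn": "move_arm", "kwargs": {
  "rows": [
    [0, 0, -40, 0, 0],
    [0, 0, -80, 0, 0],
    [0, 0, -95, 10, 0],
    [0, 0, -95, 10, 0]
  ]
}}

```text
time_s: 19.35
eef_pos: [0.5402, 0.0515, 0.1512]
tcp_rot: [-180.0, 0.1, 11.0]
ft_force: [-0.3, -0.6, 0.1]
finger_gap: 0.0004
grip_force: 0.0
```

```bash
python3 - <<'E'
from h import *
shifts(cl(-51,72,130));file_ext()
p,w=wristcaps();hsv=cv2.cvtColor(p,cv2.COLOR_BGR2HSV)
m=(cv2.inRange(hsv,(0,150,60),(8,255,255))|cv2.inRange(hsv,(172,150,60),(180,255,255)))>0
for n in("scene",):
    q,d=arm.grab_frame(n);h=cv2.cvtColor(q,cv2.COLOR_BGR2HSV);w=world(n,d)
    m=(cv2.inRange(h,(0,150,60),(8,255,255))|cv2.inRange(h,(172,150,60),(180,255,255)))>0
    P=(w[m]-O)@np.array([X,Y,Z]).T*1e3;P=P[(abs(P[:,0])<110)&(abs(P[:,1]-90)<80)&(P[:,2]>60)];T=P[P[:,2]>125]
    print("tab",len(P),T.mean(0) if len(T) else P.mean(0),P.max(0),P.min(0))
E
```

```text
t 19.35 tcp [0.5402 0.0515 0.1512] [-1.800e+02  6.000e-02  1.098e+01] clamp [-49.1  51.  151.2] F [-0.3 -0.6  0.1] gap 0.0004
to [0.5343 0.0718 0.13  ] shift [ -1.9 -21.   21.2] turn 0.0023
scene 519 [-16.5 -12.6  80.6  83.9] [ 0  0  0  0  2 12 17 20 27 23 25 20 12  8 19 22 27 25 26 24 20  8 15 22
 28 27 30 25 19 16  0  0  0  0]
cap [552.  39.] [ 65.9 -75.1   0. ] r 16.953638076782227 676.8811645507812 -50.70534133911133
cap [541. 106.] [ 31.8 -74.7   0. ] r 16.67180061340332 643.2626953125 -56.73400115966797
cap [532. 168.] [ -2.1 -75.1   0. ] r 16.644149780273438 610.06982421875 -63.497066497802734
tab 67 [-49.00432524 103.50533963 144.78181599] [-17.38289827 108.79126057 148.63316647] [-62.97703781  90.77585612  87.3598443 ]
```

The file measures 65.9, 31.8 and -2.1, which is tight. The tab top is at (-49, 103, 147). Flipping it along its arc.

>>> {"fn": "move_arm", "kwargs": {
  "rows": [
    [0, -1, -18, 21, 0],
    [0, -1, -45, 23, 0],
    [0, -1, -61, 32, 0],
    [0, -1, -70, 42, 0],
    [0, -1, -75, 52, 0]
  ]
}}

```text
time_s: 20.12
eef_pos: [0.5261, 0.1246, 0.0995]
tcp_rot: [-180.0, -0.1, 10.9]
ft_force: [0.4, 1.4, 2.5]
finger_gap: 0.0001
grip_force: 0.8
```

>>> {"fn": "move_arm", "kwargs": {
  "rows": [
    [0, 0, -4, 1, 0],
    [0, 0, -6, 2, 0],
    [0, 0, -6, 2, 0]
  ]
}}

```text
time_s: 20.5
eef_pos: [0.5247, 0.1297, 0.0983]
tcp_rot: [180.0, -0.0, 10.9]
ft_force: [0.4, -2.8, 2.6]
finger_gap: -0.0001
grip_force: 1.4
```

```bash
cat >> h.py <<'E'
def red():
    q,d=arm.grab_frame("scene");h=cv2.cvtColor(q,cv2.COLOR_BGR2HSV);w=world("scene",d)
    m=(cv2.inRange(h,(0,150,60),(8,255,255))|cv2.inRange(h,(172,150,60),(180,255,255)))>0
    P=(w[m]-O)@np.array([X,Y,Z]).T*1e3;P=P[(abs(P[:,0])<110)&(abs(P[:,1]-110)<80)&(P[:,2]>60)]
    T=P[np.argsort(P[:,0])];print("red",len(T),T[::5].round().astype(int).tolist());return q
E
python3 - <<'E'
from h import *
shifts();red()
E
```

```text
t 20.5 tcp [0.5247 0.1297 0.0983] [ 1.7996e+02 -2.0000e-02  1.0870e+01] clamp [-49.6 130.7  98.3] F [ 0.4 -2.8  2.6] gap -0.0001
red 216 [[-58, 94, 89], [-56, 100, 90], [-55, 95, 93], [-54, 97, 89], [-53, 110, 94], [-52, 110, 91], [-52, 112, 95], [-51, 121, 92], [-50, 98, 91], [-49, 111, 95], [-48, 106, 90], [-48, 93, 89], [-47, 120, 94], [-47, 146, 100], [-46, 101, 92], [-45, 119, 94], [-45, 114, 92], [-44, 111, 95], [-44, 100, 92], [-43, 98, 89], [-43, 122, 95], [-42, 115, 96], [-42, 102, 94], [-42, 118, 91], [-41, 142, 98], [-41, 144, 102], [-40, 115, 90], [-40, 136, 90], [-40, 148, 102], [-39, 94, 89], [-39, 113, 89], [-39, 129, 103], [-39, 134, 97], [-38, 116, 93], [-38, 122, 103], [-38, 135, 106], [-38, 145, 102], [-36, 93, 90], [-29, 100, 91], [-3, 84, 135], [-1, 84, 131], [1, 87, 132], [3, 87, 132], [4, 82, 132]]
```

>>> {"fn": "move_arm", "kwargs": {
  "rows": [
    [0, 0, -3, 2, 0],
    [0, 0, -4, 4, 0],
    [0, 0, -4, 4, 0]
  ]
}}

```text
time_s: 20.92
eef_pos: [0.5249, 0.131, 0.0971]
tcp_rot: [179.7, -0.1, 11.0]
ft_force: [-4.5, -15.1, 21.1]
finger_gap: 0.0002
grip_force: 12.2
```

>>> {"fn": "move_arm", "kwargs": {
  "rows": [
    [0, 0, 0, -60, 0],
    [40, 0, 0, -120, 0],
    [40, 50, 30, -135, 0],
    [40, 100, 60, -135, 0],
    [40, 140, 75, -135, 0]
  ]
}}

```text
time_s: 21.55
eef_pos: [0.6774, 0.0864, 0.2295]
tcp_rot: [-179.9, -0.1, 10.8]
ft_force: [-0.4, -0.3, -0.7]
finger_gap: 0.04
grip_force: 0.0
```

>>> {"fn": "move_arm", "kwargs": {
  "rows": [
    [40, 0, 0, 0, 0],
    [40, 0, 0, 0, 0]
  ]
}}

```text
time_s: 21.8
eef_pos: [0.674, 0.0877, 0.228]
tcp_rot: [-179.9, 0.1, 10.9]
ft_force: [-0.3, 0.5, 0.1]
finger_gap: 0.0398
grip_force: 0.0
```

```bash
python3 - <<'E'
from h import *
shifts(cl(92,60,172),cl(75,60,172));p=red();cv2.imwrite("pics/s6.png",cv2.resize(p[180:360,250:430],(600,600),interpolation=cv2.INTER_CUBIC))
E
```

```text
t 21.8 tcp [0.674  0.0877 0.228 ] [-1.799e+02  1.500e-01  1.087e+01] clamp [ 89.1  61.3 228. ] F [-0.3  0.5  0.1] gap 0.0398
to [0.677  0.0869 0.172 ] shift [ 3.   1.4 56. ] turn 0.0004
to [0.6603 0.0837 0.172 ] shift [-14.    1.4  56.1] turn 0.0004
red 0 []
```

View pics/s6.png

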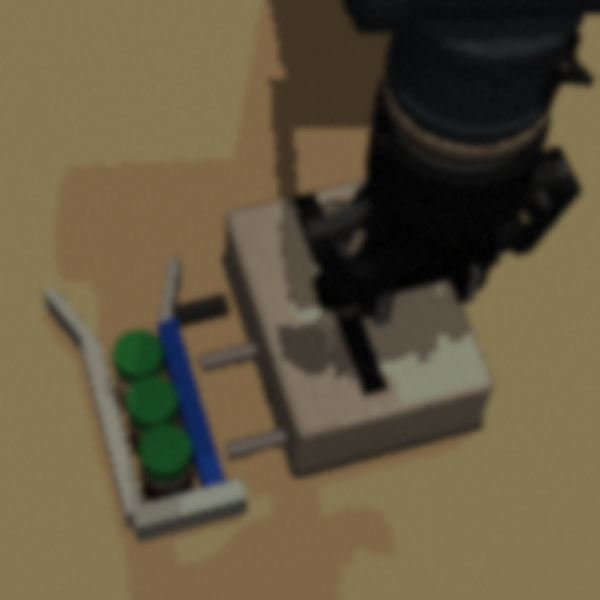

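The file stands against the stop, (138,352), (150,400) and (165,450), and the fingers are above and behind the lever handle. The catch hit its end stop at about 21 N. Hooking the handle now.

>>> {"fn": "move_arm", "kwargs": {
  "rows": [
    [40, 3, 1, 20, 0],
    [40, 3, 1, 45, 0],
    [40, 3, 1, 58, 0],
    [40, 3, 1, 58, 0]
  ]
}}

```text
time_s: 22.35
eef_pos: [0.6771, 0.0869, 0.1692]
tcp_rot: [-179.9, 0.2, 10.9]
ft_force: [-0.1, 0.0, 0.2]
finger_gap: 0.04
grip_force: 0.0
```

>>> {"fn": "move_arm", "kwargs": {
  "rows": [
    [40, -10, 0, 0, 0],
    [40, -18, 0, 0, 0],
    [40, -26, 0, 0, 0],
    [40, -34, 0, 0, 0],
    [40, -34, 0, 0, 0]
  ]
}}

```text
time_s: 22.98
eef_pos: [0.6496, 0.0805, 0.1749]
tcp_rot: [179.9, -0.8, 10.9]
ft_force: [6.0, 3.2, 4.5]
finger_gap: 0.0394
grip_force: 3.4
```

```bash
python3 - <<'E'
from h import *
shifts(cl(-52,60,168))
E
```

```text
t 22.975 tcp [0.6496 0.0805 0.1749] [179.89  -0.8   10.85] clamp [ 63.9  58.9 174.9] F [6.  3.2 4.5] gap 0.0394
to [0.5356 0.0598 0.168 ] shift [-116.    -1.1    5.3] turn 0.0
```

>>> {"fn": "move_arm", "kwargs": {
  "rows": [
    [40, -12, 0, 0, 0],
    [40, -24, 0, 0, 0],
    [40, -36, 0, 0, 0],
    [40, -48, 0, 0, 0],
    [40, -60, 0, 0, 0]
  ]
}}

```text
time_s: 23.6
eef_pos: [0.5915, 0.0686, 0.1748]
tcp_rot: [179.8, -0.9, 10.9]
ft_force: [6.6, 1.5, 3.7]
finger_gap: 0.04
grip_force: 3.6
```

>>> {"fn": "move_arm", "kwargs": {
  "rows": [
    [40, -12, 0, 0, 0],
    [40, -24, 0, 2, 0],
    [40, -36, 0, 4, 0],
    [40, -44, 0, 6, 0],
    [40, -44, 0, 6, 0]
  ]
}}

```text
time_s: 24.22
eef_pos: [0.5488, 0.0604, 0.167]
tcp_rot: [179.8, -0.9, 10.8]
ft_force: [10.3, 2.8, -3.5]
finger_gap: 0.0397
grip_force: 5.4
```

```bash
python3 - <<'E'
from h import *
shifts(cl(-52,60,165))
E
```

```text
t 24.225 tcp [0.5488 0.0604 0.167 ] [179.84  -0.88  10.81] clamp [-39.   58.1 167. ] F [10.3  2.8 -3.5] gap 0.0397
to [0.5356 0.0598 0.165 ] shift [-13.1  -1.9   1.8] turn -0.0007
```

>>> {"fn": "move_arm", "kwargs": {
  "rows": [
    [40, -5, 0, 1, 0],
    [40, -10, 0, 3, 0],
    [40, -14, 0, 5, 0],
    [40, -18, 0, 5, 0],
    [40, -18, 0, 5, 0]
  ]
}}

```text
time_s: 24.85
eef_pos: [0.5347, 0.0575, 0.1618]
tcp_rot: [179.8, -1.3, 10.8]
ft_force: [16.3, 4.6, -11.1]
finger_gap: 0.0401
grip_force: 8.4
```

```bash
python3 - <<'E'
from h import *
shifts(cl(-52,60,165))
E
```

```text
t 24.85 tcp [0.5347 0.0575 0.1618] [179.83  -1.3   10.76] clamp [-53.3  58.  161.8] F [ 16.3   4.6 -11.1] gap 0.0401
to [0.5356 0.0598 0.165 ] shift [ 1.4 -2.  -3.1] turn -0.0016
```

>>> {"fn": "move_arm", "kwargs": {
  "rows": [
    [40, -2, 0, -2, 0],
    [40, -5, 0, -3, 0],
    [40, -5, 0, -3, 0],
    [40, -5, 0, -3, 0]
  ]
}}

```text
time_s: 25.35
eef_pos: [0.5347, 0.0569, 0.1657]
tcp_rot: [179.7, -1.9, 10.7]
ft_force: [24.1, 7.2, -15.2]
finger_gap: 0.0399
grip_force: 12.2
```

```bash
python3 - <<'E'
from h import *
shifts();p=file_ext();red()
d=arm.grab_frame("scene")[1];P=(world("scene",d).reshape(-1,3)-O)@np.array([X,Y,Z]).T*1e3
h=cv2.cvtColor(p,cv2.COLOR_BGR2HSV);m=(cv2.inRange(h,(105,120,50),(130,255,255))>0).ravel()
q=P[m&(abs(P[:,2]-30)<6)&(abs(P[:,1]+50)<30)];print("jaw top y",np.percentile(q[:,1],[5,50,95]).round(1),len(q))
cv2.imwrite("pics/s7.png",cv2.resize(p[180:360,250:430],(600,600),interpolation=cv2.INTER_CUBIC))
E
```

```text
t 25.35 tcp [0.5347 0.0569 0.1657] [179.75  -1.91  10.71] clamp [-53.4  57.3 165.7] F [ 24.1   7.2 -15.2] gap 0.0399
scene 514 [-15.3 -12.3  80.3  82.2] [ 0  0  0  0  0 14 17 24 24 23 25 17 13  7 20 27 21 28 26 22 20  5 18 19
 25 29 26 31 21 12  0  0  0  0]
red 356 [[-63, 139, 94], [-63, 132, 94], [-62, 136, 98], [-61, 145, 99], [-61, 140, 97], [-60, 106, 92], [-60, 113, 90], [-60, 101, 92], [-59, 123, 99], [-59, 117, 94], [-58, 92, 89], [-58, 135, 96], [-57, 94, 90], [-57, 105, 90], [-57, 145, 102], [-56, 127, 98], [-56, 154, 103], [-55, 109, 90], [-55, 147, 100], [-54, 152, 98], [-54, 135, 98], [-54, 101, 92], [-53, 119, 93], [-53, 148, 102], [-52, 149, 98], [-52, 92, 90], [-52, 152, 101], [-51, 126, 93], [-51, 112, 91], [-51, 91, 88], [-51, 98, 90], [-50, 107, 91], [-50, 96, 89], [-49, 102, 91], [-49, 147, 101], [-48, 115, 94], [-48, 151, 100], [-47, 147, 99], [-46, 94, 90], [-46, 103, 91], [-46, 99, 89], [-46, 128, 93], [-45, 119, 93], [-45, 148, 102], [-45, 101, 90], [-44, 105, 93], [-44, 110, 91], [-43, 98, 89], [-43, 149, 100], [-43, 120, 93], [-42, 123, 92], [-42, 129, 94], [-41, 117, 96], [-41, 117, 93], [-41, 133, 94], [-40, 110, 92], [-40, 142, 96], [-40, 112, 92], [-39, 99, 91], [-39, 108, 92], [-39, 128, 91], [-38, 121, 95], [-38, 99, 89], [-38, 136, 98], [-37, 138, 98], [-35, 97, 91], [-27, 94, 92], [-3, 86, 135], [0, 90, 133], [1, 85, 135], [3, 86, 133], [4, 82, 136]]
jaw top y [-59.8 -54.1 -49.2] 249
```

View pics/s7.png

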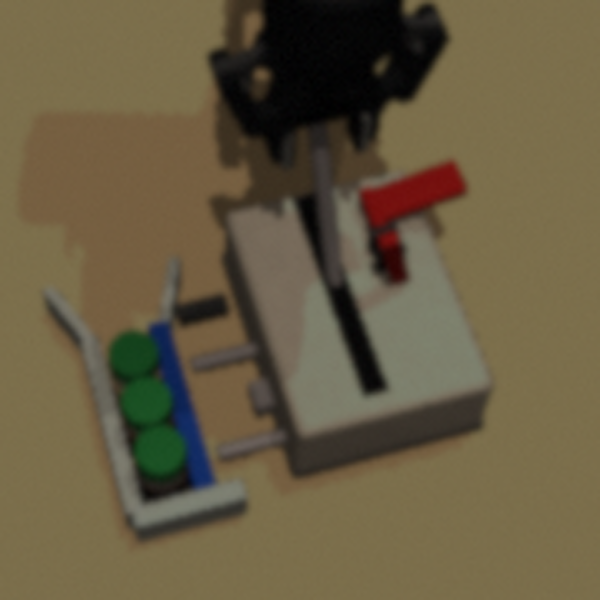

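The lever is at its stop: the force rose from 16 to 24 N with no further motion. The blue jaw is closed on the three upright vials at (133,353), (147,400) and (160,450), and the catch is fully over at (415,190). Handing in.

```bash
python3 -c "
from station import arm
print(arm.finish_job())"
```

```text
the job is handed in; nothing more can be done
None
```

I handed the job in at 25.5 s: all three vials are upright and clamped against the end stop, the catch is flipped fully over, and the lever is held at its stop. One fault: while being pushed in high, the vials leaned (vial C by about 11°) and stood upright again on release; I then slid them home with a low push.

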